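# Seat the filter capacitor in the V-block

### The arm

A 6-joint arm with a two-finger parallel gripper is mounted at the origin on a cart in front of the work surface, level with it; the furniture and walls round the work are solid. World frame = base frame: x ahead of the robot, y to its left, z up, the work surface at z = 0. Lengths are in m, angles in rad, forces in N, time in s.
With the tool pointing down it reaches from about 0.35 to 0.775 m from the base axis. Payload 7.3 kg.
Tool frame: the origin (TCP) lies between the finger pads; the fingertips stand 8 mm ahead of it and the grasp point (between the pads) lies 11 mm behind it (robot.nose_length is the distance from the TCP to the fingertips, in m); z points along the fingers, y is the line along which they close (so a half turn about z gives the same grasp; the last joint's range is limited). The gripper opens to 92 mm and grips with 3 to 60 N. Pads are 19 mm wide; open, the fingers measure 130 mm over their backs; the gripper's body (75 mm by 190 mm) begins 47 mm behind the grasp point.
Start: joints at [-1.442, 0.342, 1.524, -0, 1.275, -0.146], TCP at [0.142, -0.505, 0.235] pointing down, gripper open.
Joint ranges: [-2.53, 2.53], [-0.77, 2.02], [0.04, 2.7], [-1, 4.14], [0.28, 2.66], [-3.11, 3.11]. Speed limits (rad/s): [2.57, 2.57, 3.14, 3.14, 3.14, 3.14].

### API

Orientations are given as [roll, pitch, yaw] about the fixed x, y, z axes, in that order (R = Rz(yaw) Ry(pitch) Rx(roll)).
In Python, from cell import robot gives the robot as it stands. The module is installed in compiled form; this text tells all that it offers.
- The arm moves only by the shell command python3 -m jog 'ROWS' [FORCE]. ROWS is JSON, a list that holds one entry, the list of rows, each a list of 5 numbers: the gripper's target within -1 to 1 (fully open at 1, half-way at 0, shut at -1), then the shift along the tool's x, y, z in m, then the turn about the tool's z in rad. A call has 1 to 5 rows; each row is the pose to reach, as a shift and turn from the pose commanded when the call began, along the tool's axes at that moment; what a row does not reach only later rows make up. A row lasts 1/12 s, in which the tool goes at most 41.7 mm and 7.16 degrees, less where a joint would pass 70% of its speed; a pose out of reach is approached as far as the arm can. A call with a gripper value outside its range is refused whole. The fingers move at their own pace and stop on an object; FORCE is the grip in N (left out, the last holds). Time passes only in rows, so rows that repeat a pose let the fingers close. It gives the time, the measured TCP pose, the force, the opening and the grip force at its end, in the units of the state.
- robot.observe(): the state, without advancing time (a new reading comes with each control period).
- robot.read_camera(name): name is "side" or "top" or "wrist"; returns the picture (384x512x3 uint8, red, green, blue); there is no depth.
- robot.camera_model(name): a dict with "camera_matrix" (3x3 intrinsics, pixels), "dist_coeffs" ([k1, k2, p1, p2, k3] as OpenCV has them; the pictures are not rectified), "position" and "attitude" of the camera in the world; the wrist camera has in their place "mount" (4x4, takes a point from camera to tool coordinates, whose origin is the TCP and whose axes are the flange's). Camera axes: x right, y down, z forward; pixel columns grow to the right and rows downward; lengths in m; the calibration is good to about 2 mm. A picture is of the moment at which its call begins: read the wrist's pose just before it. camera_model takes no time and is no camera call.
- robot.hand_in(): hands the job in; it is judged then, once.
The state is a dict: "time": time; "qpos": joint angles; "qvel": joint speeds; "joint_efforts": joint torques, N m; "tool_pos": TCP position; "tool_rot": TCP orientation; "contact_force": force on the tool from outside, world axes, zero at the start; "torque": the same for the moment, N m; "opening": finger opening in m; "grip_force": force on a finger pad.
Only numpy, scipy, OpenCV 4.12 (cv2) and the standard library are available. Lean on these libraries where they do the work, as an engineer would, in place of code of your own. Each camera call takes 0.05 s, during which the arm holds its last target. There are 200 camera calls.

### The job

The wide capacitor from the amplifier is to be held in the steel V-block while its terminals are measured. Slide it along the bench, standing upright and without lifting it, into the V notch until it sits centred and touches both faces, then let go of it. Leave the slim capacitor standing where it is.

Things in the scene. Friction and masses are not known exactly. Their poses are not given: they have to be found in the camera images.
- wide_capacitor: The part to seat: loose upright black can, diameter 52 mm, 50 mm high, metal rim, grey top with two small screw terminals 5 mm proud; 0.1 to 0.2 kg. Origin: centre of its underside on the bench, z up its axis. It starts 10 to 13 cm before the seated place, 4 to 5 cm to one side of the notch's centre line; the slim one is on the other side.
- slim_capacitor: A bystander: the same kind of loose upright capacitor, but only 34 mm in diameter, 50 mm high. Origin: centre of its underside on the bench, z up. Not to be moved.
- v_block: Steel V-block bolted to the bench, 50 mm high, 70 wide, with an upright 90-degree notch that opens slantwise to the robot's right and toward it. Origin: on the bench, where the wide capacitor's axis stands when it touches both faces. x axis: the notch's centre line, pointing into it (the way to push); z up. Front at x = +10 mm, notch 54 mm wide there, faces meet at x = +37 mm; back at x = +60 mm.

How it is judged:
By the outcome, as a careful person would: the job done as asked, in the order asked, and still so for the second after the job is handed in, with the robot touching nothing.
It also fails if it takes over 38 s, if anything falls off the work surface, if the arm or the gripper's body presses on something with over 40 N, if the wrist force passes 120 N, or if a joint passes its speed limit or range.

## Working session

There is one attempt and no reset: what is moved stays moved. The work goes in short steps, Python scripts to look and compute and a shell command to move; the robot and the scene stay as the last step left them, time stands still between calls to the robot, and variables do not carry over. Pictures are saved under pics/ and viewed, at most 10 in all, crops included, and the job is handed in when it is done.

```bash
mkdir -p pics
python3 - <<'E'
from cell import robot
import cv2,numpy as np
s=robot.observe();print(s)
for n in("top","side"):
    im=robot.read_camera(n);cv2.imwrite(f"pics/{n}0.png",im[:,:,::-1]);m=robot.camera_model(n);print(n,m)
print(robot.camera_model("wrist"),robot.nose_length)
E
```

```text
{'time': 0.0, 'qpos': array([-1.44200695e+00,  3.42684513e-01,  1.52501393e+00, -3.09805091e-05,
        1.27539409e+00, -1.45994636e-01]), 'qvel': array([-9.13903859e-04, -8.46179249e-04,  1.61199304e-05,  1.31115182e-03,
        1.03807041e-03,  2.45642824e-04]), 'joint_efforts': array([ 2.49384168e-03, -4.31240773e+01, -2.44221818e+01,  7.18382397e-02,
        5.60151483e-02, -1.67028834e-04]), 'tool_pos': array([ 0.14241702, -0.50490451,  0.23406586]), 'tool_rot': array([-3.14010442e+00, -1.88887699e-04,  2.74792918e-01]), 'contact_force': array([-0.10281797, -0.39421534,  0.23319222]), 'torque': array([-0.03865736,  0.02833716, -0.02914177]), 'grip_force': 0.0, 'opening': 0.09168800800579853}
top {'camera_matrix': array([[412.68574527,   0.        , 252.10108502],
       [  0.        , 412.68574527, 190.54152725],
       [  0.        ,   0.        ,   1.        ]]), 'dist_coeffs': array([-0.0260532,  0.       ,  0.       ,  0.       ,  0.       ]), 'position': array([ 0.41743201, -0.30633203,  0.87655952]), 'attitude': array([-2.97215559, -0.016893  , -1.5776673 ])}
side {'camer
[... 293 characters left out ...]
01403,  0.68941237]), 'attitude': array([-2.41881435, -0.00423766, -0.26520406])}
{'camera_matrix': array([[296.52338425,   0.        , 255.36371041],
       [  0.        , 296.52338425, 191.04725246],
       [  0.        ,   0.        ,   1.        ]]), 'dist_coeffs': array([-0.04581519,  0.        ,  0.        ,  0.        ,  0.        ]), 'mount': array([[-1.02794688e-04, -9.55114432e-01, -2.96237086e-01,
         7.91660980e-02],
       [ 9.99999749e-01,  1.09682697e-04, -7.00635397e-04,
        -3.81771766e-05],
       [ 7.01679061e-04, -2.96237083e-01,  9.55114181e-01,
        -1.50323699e-01],
       [ 0.00000000e+00,  0.00000000e+00,  0.00000000e+00,
         1.00000000e+00]])} 0.008
```

View pics/top0.png

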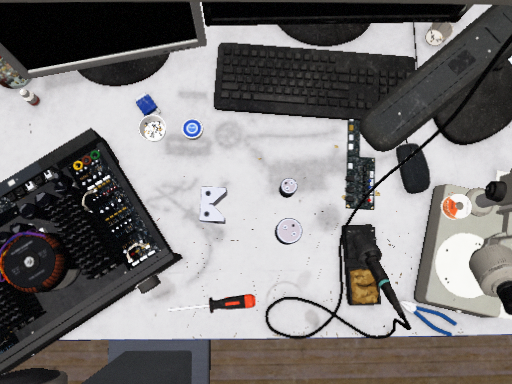

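View pics/side0.png

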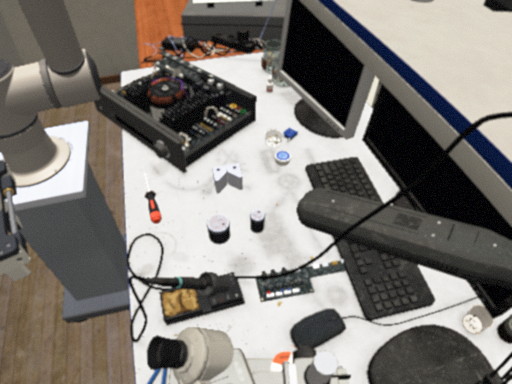

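The top view shows the V-block at about (212,204) px, the wide capacitor at (289,231) and the slim one at (289,187). The side view shows them at (228,177), (218,230) and (257,220). Next I'll measure them.

Run:
```python
import cv2,numpy as np
a=cv2.imread("pics/top0.png")[165:265,185:325];b=cv2.imread("pics/side0.png")[145:255,190:290]
a=cv2.resize(a,None,fx=4,fy=4,interpolation=cv2.INTER_NEAREST);b=cv2.resize(b,None,fx=4,fy=4,interpolation=cv2.INTER_NEAREST)
cv2.imwrite("pics/ca.png",a);cv2.imwrite("pics/cb.png",b)
```

```text
(no output)
```

View pics/ca.png

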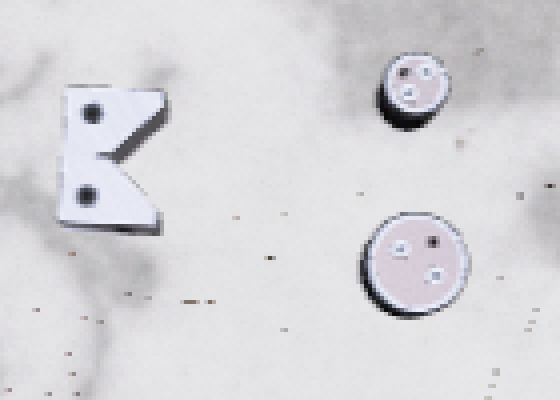

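View pics/cb.png

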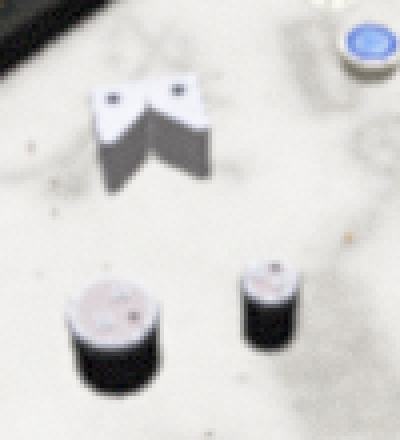

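The crops show the top-face corners: block (66,87), (166,93), (157,222), (60,222) with the apex at (103,156) in the 4x top crop. The can tops are clear bluish/pink discs, at (417,262) and (417,82).

```bash
cat > h.py <<'E'
import cv2,numpy as np
from scipy.spatial.transform import Rotation as R
def fixed(m): return R.from_euler('xyz',m['attitude']).as_matrix(),m['position']
def wrist(m,s):
    T=m['mount'];Rt=R.from_euler('xyz',s['tool_rot']).as_matrix()
    return Rt@T[:3,:3],s['tool_pos']+Rt@T[:3,3]
def ray(m,C,p):
    u=cv2.undistortPoints(np.array(p,float).reshape(-1,1,2),m['camera_matrix'],m['dist_coeffs']).reshape(-1,2)
    return np.c_[u,np.ones(len(u))]@C[0].T
def plane(m,C,p,z):
    d=ray(m,C,p);return C[1]+d*((z-C[1][2])/d[:,2])[:,None]
def tri(c1,d1,c2,d2):
    A=np.c_[d1,-d2];t=np.linalg.lstsq(A,c2-c1,rcond=None)[0];a=c1+d1*t[0];b=c2+d2*t[1]
    return (a+b)/2,np.linalg.norm(a-b)
def blobs(im,roi,thr=8,amin=60):
    x0,y0,x1,y1=roi;c=im[y0:y1,x0:x1].astype(int)
    bg=c[:,:,0]-c[:,:,1]  # b-g : tops are bluish/pinkish against the bench
    mk=((bg>thr)&(c.max(2)>90)).astype(np.uint8)
    mk=cv2.morphologyEx(mk,cv2.MORPH_CLOSE,np.ones((3,3)))
    cs,_=cv2.findContours(mk,cv2.RETR_EXTERNAL,cv2.CHAIN_APPROX_NONE)
    return [k+np.array([x0,y0]) for k in cs if cv2.contourArea(k)>amin]
E
python3 - <<'E'
from h import *
from cell import robot
S={}
for n,roi in(("top",(185,165,325,265)),("side",(205,160,275,250))):
    im=cv2.imread(f"pics/{n}0.png");m=robot.camera_model(n);C=fixed(m)
    for p in ([(185+104//4+2*0-6,165+120//4),(289,231),(210,250)] if n=="top" else [(219,168),(218,222)]):print("bgr",im[p[1],p[0]])
    for k in blobs(im,roi):
        e=cv2.fitEllipse(k);w=plane(m,C,[e[0]],.05)[0]
        print(n,np.round(e[0],1),np.round(e[1],1),cv2.contourArea(k),np.round(w,4))
m=robot.camera_model("top");C=fixed(m)
q=np.array([(66,87),(166,93),(103,156),(157,222),(60,222)])/4+[185,165]-.4
print(plane(m,C,q,.05).round(4))
m2=robot.camera_model("side");q2=np.array([(94,92),(210,130),(150,103),(102,146)])/4+[190,145]-.4
print(plane(m2,fixed(m2),q2,.05).round(4))
d1=ray(m,C,q[[2,1,3]]);d2=ray(m2,fixed(m2),q2[[2,1,3]])
for a,b in zip(d1,d2):print(tri(C[1],a,m2['position'],b))
E
```

```text
bgr [239 225 221]
bgr [216 206 214]
bgr [197 195 195]
top [288.8 230.2] [24.3 25. ] 474.5 [ 0.4778 -0.3942  0.05  ]
top [211.7 204.4] [28.  40.3] 656.5 [ 0.5307 -0.2396  0.05  ]
top [288.7 185.4] [14.8 15.8] 182.0 [ 0.569  -0.3959  0.05  ]
bgr [222 210 207]
bgr [218 212 221]
[[ 0.5678 -0.2177  0.05  ]
 [ 0.5645 -0.2685  0.05  ]
 [ 0.5324 -0.2368  0.05  ]
 [ 0.4988 -0.2642  0.05  ]
 [ 0.4991 -0.2156  0.05  ]]
[[ 0.5022 -0.2205  0.05  ]
 [ 0.566  -0.273   0.05  ]
 [ 0.5349 -0.2397  0.05  ]
 [ 0.4977 -0.269   0.05  ]]
(array([ 0.53413786, -0.23656109,  0.04668755]), np.float64(0.0026233619120638154))
(array([ 0.56631259, -0.26825416,  0.04488431]), np.float64(0.0017416251951240902))
(array([ 0.49885152, -0.26389788,  0.04465576]), np.float64(0.0010137243145847677))
```

Heights and sizes agree with the text. Moving the wrist camera over the work for a second look.

```bash
cat > d.py <<'E'
# delta in tool axes from the present pose to x y z yaw
import sys,numpy as np
from h import *
from cell import robot
s=robot.observe();t=[float(v) for v in sys.argv[1:5]]
M=R.from_euler('xyz',s['tool_rot']).as_matrix()
dy=(t[3]-s['tool_rot'][2]+np.pi)%(2*np.pi)-np.pi
print('t',round(s['time'],2),'pos',s['tool_pos'].round(4),'rot',s['tool_rot'].round(3),'shift',(M.T@(np.array(t[:3])-s['tool_pos'])).round(4),'turn',round(-dy,3),'open',round(s['opening'],4),'F',s['contact_force'].round(1))
E
python3 -m jog '[[[1,0.04,-0.004,0,-0.12],[1,0.08,-0.009,0,-0.24],[1,0.12,-0.013,0,-0.36],[1,0.16,-0.018,0,-0.48],[1,0.2,-0.022,0,-0.6]]]'; python3 d.py .5 -.36 .235 1.5
```

```text
time: 0.52
tool_pos: [0.3304, -0.4287, 0.2345]
tool_rot: [-3.141, -0.0, 0.88]
contact_force: [0.6, -0.3, -0.6]
opening: 0.0917
grip_force: 0.0
t 0.52 pos [ 0.3304 -0.4287  0.2345] rot [-3.141 -0.     0.88 ] shift [ 0.161   0.087  -0.0006] turn -0.62 open 0.0917 F [ 0.6 -0.3 -0.6]
```

```bash
python3 -m jog '[[[1,0.032,0.017,0,-0.12],[1,0.064,0.034,0,-0.24],[1,0.096,0.052,0,-0.36],[1,0.128,0.07,0,-0.48],[1,0.161,0.087,0,-0.62]]]' >/dev/null; python3 -m jog '[[[0.5,0,0,0,0],[0.5,0,0,0,0],[0.5,0,0,0,0]]]'
python3 - <<'E'
from h import *
from cell import robot
import pickle
s=robot.observe();im=robot.read_camera("wrist")[:,:,::-1].copy();cv2.imwrite("pics/w1.png",im);pickle.dump(s,open("w1.pkl","wb"))
m=robot.camera_model("wrist");C=wrist(m,s)
for k in blobs(im,(0,0,512,384),6,400):
    e=cv2.fitEllipse(k);print(np.round(e[0],1),np.round(e[1],1),cv2.contourArea(k),plane(m,C,[e[0]],.05)[0].round(4))
E
```

```text
time: 1.18
tool_pos: [0.4985, -0.362, 0.2341]
tool_rot: [-3.14, -0.0, 1.479]
contact_force: [0.7, 0.0, 0.1]
opening: 0.0765
grip_force: 0.0
[316.9 196.4] [23.1 25. ] 452.0 [ 0.5671 -0.3984  0.05  ]
[276.8  57.5] [56.2 75.3] 2406.5 [ 0.5305 -0.2418  0.05  ]
[423.9   9.5] [23.7 36.5] 612.0 [ 0.684  -0.2076  0.05  ]
```

View pics/w1.png

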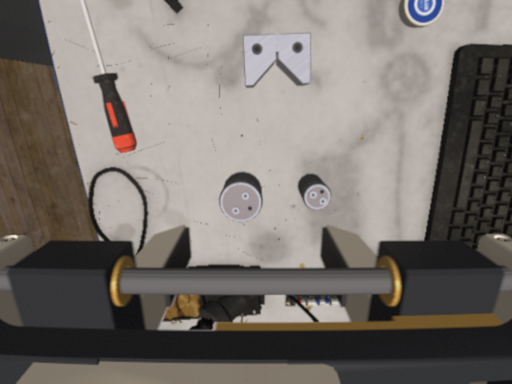

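The wrist view shows the block's top at (244–311, 33–86) with the apex near (278,53), the wide can's top at (241,201) and the slim one's at (317,196). I'll fit lines to the block and triangulate against the top view.

Run:
```python
from h import *
from cell import robot
import pickle
s=pickle.load(open("w1.pkl","rb"));im=cv2.imread("pics/w1.png")
m=robot.camera_model("wrist");C=wrist(m,s);mt=robot.camera_model("top");Ct=fixed(mt)
k=max(blobs(im,(225,20,335,100),6,400),key=cv2.contourArea)
ap=cv2.approxPolyDP(k,4,True).reshape(-1,2);print("poly",ap.tolist())
kp=k.reshape(-1,2).astype(float);L=[]
n=len(ap)
for i in range(n):
    a,b=ap[i].astype(float),ap[(i+1)%n].astype(float);l=np.linalg.norm(b-a);u=(b-a)/l
    t=(kp-a)@u;d=abs((kp-a)@[-u[1],u[0]]);q=kp[(t>.12*l)&(t<.88*l)&(d<2.5)]
    w=plane(m,C,q,.05)[:,:2];v=cv2.fitLine(w.astype(np.float32),cv2.DIST_L2,0,.01,.01).ravel()
    L.append(v);print("edge",ap[i],ap[(i+1)%n],"angle",np.degrees(np.arctan2(v[1],v[0])).round(1),len(q))
for i in range(n):
    a,b=L[i-1],L[i];t=np.linalg.solve(np.c_[a[:2],-b[:2]],b[2:]-a[2:]);print("corner",ap[i],(a[2:]+t[0]*a[:2]).round(4))
for nm,roi,tp in(("wide",(205,170,275,230),(288.8,230.2)),("slim",(295,170,335,215),(288.7,185.4))):
    c=im[roi[1]:roi[3],roi[0]:roi[2]];g=cv2.cvtColor(c,cv2.COLOR_BGR2HSV)
    kk=max(blobs(im,roi,5,60),key=cv2.contourArea);e=cv2.fitEllipse(cv2.convexHull(kk))
    P=plane(m,C,[e[0]],.05)[0];r=np.mean(e[1])/2*(C[1][2]-.05)/m['camera_matrix'][0,0]
    print(nm,np.round(e[0],1),np.round(e[1],1),P.round(4),"diam~",2*r,tri(C[1],ray(m,C,[e[0]])[0],Ct[1],ray(mt,Ct,[tp])[0]))
print(tri(C[1],ray(m,C,[(278,53)])[0],Ct[1],ray(mt,Ct,[(210.4,203.6)])[0]))
```

```text
poly [[309, 34], [244, 36], [246, 84], [260, 76], [276, 52], [302, 82], [308, 82]]
edge [309  34] [244  36] angle -2.9 50
edge [244  36] [246  84] angle 87.3 37
edge [246  84] [260  76] angle 28.4 8
edge [260  76] [276  52] angle 44.5 16
edge [276  52] [302  82] angle -49.1 27
edge [302  82] [308  82] angle -4.9 5
edge [308  82] [309  34] angle 87.3 37
corner [309  34] [ 0.5652 -0.2215]
corner [244  36] [ 0.4981 -0.2181]
corner [246  84] [ 0.4958 -0.2679]
corner [260  76] [ 0.5094 -0.2605]
corner [276  52] [ 0.5306 -0.2397]
corner [302  82] [ 0.5555 -0.2684]
corner [308  82] [ 0.563  -0.2691]
wide [240.3 201.3] [38.6 40.9] [ 0.4757 -0.3962  0.05  ] diam~ 0.04484449779958132 (array([ 0.47685055, -0.39297174,  0.0601564 ]), np.float64(0.0006614491948699281))
slim [316.9 196.3] [23.8 26.5] [ 0.567  -0.3983  0.05  ] diam~ 0.028375445535894748 (array([ 0.56625841, -0.39494757,  0.05974595]), np.float64(0.0020774743595332124))
(array([ 0.53245409, -0.23694868,  0.04781512]), np.float64(0.0006078923673670054))
```

```bash
python3 d.py .4765 -.400 .018 1.522
```

```text
t 1.23 pos [ 0.4981 -0.3624  0.2344] rot [-3.141 -0.     1.478] shift [-0.0394 -0.0178  0.2164] turn -0.044 open 0.0727 F [-0.1 -0.1  0.3]
```

```bash
python3 -m jog '[[[0.5,-0.025,-0.01,0.03,-0.044],[0.5,-0.0394,-0.0178,0.06,-0.044],[0.5,-0.0394,-0.0178,0.09,-0.044],[0.5,-0.0394,-0.0178,0.12,-0.044],[0.5,-0.0394,-0.0178,0.12,-0.044]]]' >/dev/null; python3 -m jog '[[[0.5,0,0,0,0],[0.5,0,0,0,0]]]'; python3 d.py .4765 -.400 .018 1.522
```

```text
time: 1.82
tool_pos: [0.4778, -0.4009, 0.1168]
tool_rot: [3.14, 0.002, 1.522]
contact_force: [0.6, -0.0, 0.6]
opening: 0.0689
grip_force: 0.0
t 1.82 pos [ 0.4778 -0.4009  0.1168] rot [3.140e+00 2.000e-03 1.522e+00] shift [ 0.0011 -0.0015  0.0988] turn 0.0 open 0.0689 F [ 0.6 -0.   0.6]
```

Run:
```python
from h import *
from cell import robot
s=robot.observe();im=robot.read_camera("wrist")[:,:,::-1].copy();cv2.imwrite("pics/w2.png",im)
m=robot.camera_model("wrist");C=wrist(m,s)
for k in blobs(im,(150,0,400,300),6,700):
    e=cv2.fitEllipse(cv2.convexHull(k));print(np.round(e[0],1),np.round(e[1],1),cv2.contourArea(k),plane(m,C,[e[0]],.05)[0].round(4),np.mean(e[1])*(C[1][2]-.05)/296)
```

```text
[372.  198.2] [35.4 41.4] 1103.0 [ 0.5677 -0.3984  0.05  ] 0.028119364188962687
[254.3 201.2] [59.4 63.4] 2883.0 [ 0.4762 -0.3963  0.05  ] 0.04498715947372563
```

View pics/w2.png

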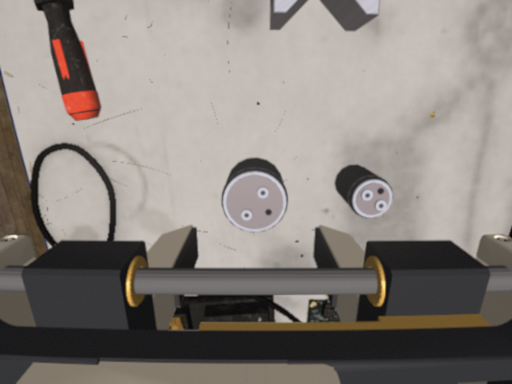

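The wide can's top is at (254,201) px, centred between the fingertips at x≈190 and 320. The position is confirmed, so I'll descend and grip gently.

```bash
python3 -m jog '[[[0.5,0.001,-0.0015,0.03,0],[0.5,0.001,-0.0015,0.06,0],[0.5,0.001,-0.0015,0.085,0],[0.5,0.001,-0.0015,0.099,0],[0.5,0.001,-0.0015,0.099,0]]]'; python3 -m jog '[[[0,0,0,0,0],[-0.1,0,0,0,0],[-0.2,0,0,0,0],[-0.2,0,0,0,0],[-0.2,0,0,0,0]]]' 6;  python3 d.py .529 -.285 .018 1.522
```

```text
time: 2.28
tool_pos: [0.4757, -0.398, 0.0145]
tool_rot: [-3.14, -0.002, 1.524]
contact_force: [-0.3, 1.2, -0.3]
opening: 0.069
grip_force: 0.0
time: 2.7
tool_pos: [0.4773, -0.3997, 0.018]
tool_rot: [3.139, 0.003, 1.524]
contact_force: [-0.5, 1.3, 7.0]
opening: 0.0521
grip_force: 6.0
t 2.7 pos [ 0.4773 -0.3997  0.018 ] rot [3.139e+00 3.000e-03 1.524e+00] shift [ 0.117   0.0463 -0.0002] turn 0.002 open 0.0521 F [-0.5  1.3  7. ]
```

```bash
python3 -m jog '[[[-0.2,0.01,0.006,0,0],[-0.2,0.022,0.014,0,0],[-0.2,0.034,0.022,0,0],[-0.2,0.046,0.03,0,0],[-0.2,0.058,0.038,0,0]]]'; python3 -m jog '[[[-0.2,0.012,0.006,0,0],[-0.2,0.024,0.009,0,0],[-0.2,0.036,0.009,0,0],[-0.2,0.048,0.009,0,0],[-0.2,0.056,0.009,0,0]]]';python3 -m jog '[[[-0.2,0,0,0,0],[-0.2,0,0,0,0],[-0.2,0,0,0,0]]]'
python3 - <<'E'
from h import *
from cell import robot
s=robot.observe();im=robot.read_camera("wrist")[:,:,::-1].copy();cv2.imwrite("pics/w3.png",im)
im=robot.read_camera("top")[:,:,::-1].copy();cv2.imwrite("pics/t3.png",im)
m=robot.camera_model("top");C=fixed(m)
for k in blobs(im,(185,165,325,265)):
    e=cv2.fitEllipse(k);print(np.round(e[0],1),np.round(e[1],1),plane(m,C,[e[0]],.05)[0].round(4))
E
```

```text
time: 3.12
tool_pos: [0.518, -0.3438, 0.018]
tool_rot: [3.139, 0.004, 1.524]
contact_force: [-1.6, -3.5, 6.4]
opening: 0.0516
grip_force: 6.0
time: 3.53
tool_pos: [0.5301, -0.2877, 0.018]
tool_rot: [3.137, 0.004, 1.524]
contact_force: [1.3, -2.5, 5.7]
opening: 0.0518
grip_force: 6.0
time: 3.78
tool_pos: [0.53, -0.2868, 0.0178]
tool_rot: [3.138, 0.001, 1.524]
contact_force: [0.8, 4.4, 6.2]
opening: 0.0516
grip_force: 6.0
[243.2 243.5] [13.7 17.1] [ 0.452  -0.3029  0.05  ]
[204.2 210.9] [10.1 28.4] [ 0.5176 -0.2246  0.05  ]
[288.6 185.4] [14.9 15.7] [ 0.5691 -0.3958  0.05  ]
```

View pics/w3.png

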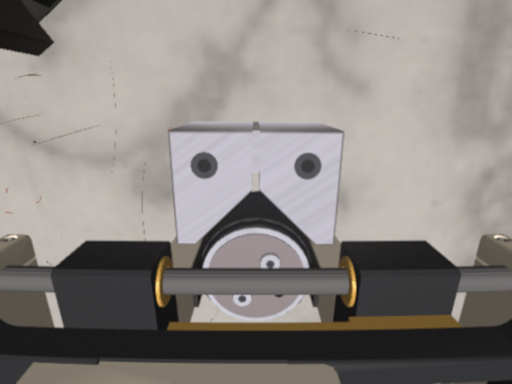

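The can is centred: the apex is at (254,190) px and the can's centre at x≈256. The slim can hasn't moved. Now I'll release, back off along the bench, shut the fingers and push it home from behind so that the V centres it.

```bash
python3 -m jog '[[[0.1,0,0,0,0],[0.3,0,0,0,0],[0.4,0,0,0,0],[0.4,0,0,0,0],[0.4,0,0,0,0]]]'; python3 -m jog '[[[0.4,-0.01,0,0,0],[0.4,-0.022,0,0,0],[0.4,-0.034,0,0,0],[0.4,-0.046,0,0,0],[0.4,-0.056,0,0,0]]]';python3 -m jog '[[[-0.5,0,0,0,0],[-1,0,0,0,0],[-1,0,0,0,0],[-1,0,0,0,0],[-1,0,0,0,0]]]'
python3 -m jog '[[[-1,0,0,0,0],[-1,0,0,0,0],[-1,0,0,0,0]]]'
python3 - <<'E'
from h import *
from cell import robot
s=robot.observe();im=robot.read_camera("wrist")[:,:,::-1].copy();cv2.imwrite("pics/w4.png",im);print(s['tool_pos'],s['opening'],s['contact_force'])
m=robot.camera_model("wrist");C=wrist(m,s)
for k in blobs(im,(100,0,420,300),6,900):
    e=cv2.fitEllipse(cv2.convexHull(k));print(np.round(e[0],1),np.round(e[1],1),cv2.contourArea(k),plane(m,C,[e[0]],.05)[0].round(4))
E
```

```text
time: 4.3
tool_pos: [0.5284, -0.2871, 0.0158]
tool_rot: [-3.142, 0.0, 1.524]
contact_force: [1.2, -0.0, -0.2]
opening: 0.0641
grip_force: 0.0
time: 4.72
tool_pos: [0.5257, -0.3451, 0.0157]
tool_rot: [3.141, 0.001, 1.523]
contact_force: [-0.6, -0.1, -0.7]
opening: 0.0644
grip_force: 0.0
time: 5.13
tool_pos: [0.526, -0.3423, 0.0157]
tool_rot: [-3.141, -0.0, 1.524]
contact_force: [-0.5, 0.5, -1.1]
opening: 0.0355
grip_force: 0.0
time: 5.38
tool_pos: [0.526, -0.3427, 0.0158]
tool_rot: [3.142, 0.0, 1.524]
contact_force: [0.5, -0.3, -1.0]
opening: 0.016
grip_force: 0.0
[ 0.52601201 -0.3426709   0.01578686] 0.01604125988130261 [ 0.52770402 -0.34202768 -1.00773736]
[258.7 151.8] [123.8 125. ] 11985.0 [ 0.5291 -0.2826  0.05  ]
[259.4  20.5] [195.3 386.6] 14012.5 [ 0.5314 -0.2358  0.05  ]
```

View pics/w4.png

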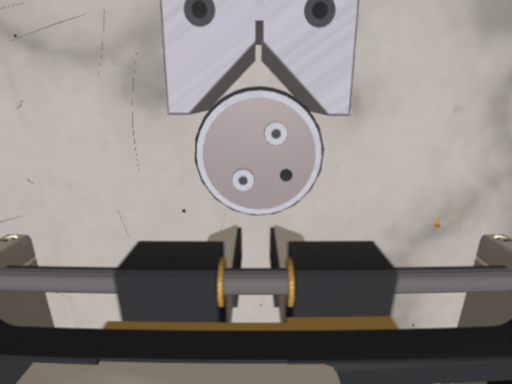

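The can stands at (259,152) px, aligned with the notch and about 5 mm short; the half-closed fingers are behind it. Shutting them fully and pushing gently.

```bash
python3 -m jog '[[[-1,0,0,0,0],[-1,0.005,0,0,0],[-1,0.01,0,0,0],[-1,0.014,0,0,0],[-1,0.018,0,0,0]]]'; python3 -m jog '[[[-1,0.002,0,0,0],[-1,0.004,0,0,0],[-1,0.006,0,0,0],[-1,0.007,0,0,0],[-1,0.008,0,0,0]]]';python3 -m jog '[[[-1,0.0005,0,0,0],[-1,0.001,0,0,0],[-1,0.0015,0,0,0],[-1,0.002,0,0,0],[-1,0.002,0,0,0]]]'
```

```text
time: 5.85
tool_pos: [0.5268, -0.3242, 0.0157]
tool_rot: [-3.141, -0.0, 1.524]
contact_force: [-0.1, 0.4, -0.4]
opening: 0.0006
grip_force: 0.0
time: 6.27
tool_pos: [0.5272, -0.3171, 0.0158]
tool_rot: [3.141, 0.0, 1.524]
contact_force: [0.2, -0.6, -0.8]
opening: 0.0003
grip_force: 0.3
time: 6.68
tool_pos: [0.5272, -0.315, 0.0158]
tool_rot: [3.141, 0.0, 1.524]
contact_force: [0.1, -1.0, 0.4]
opening: 0.0005
grip_force: 0.3
```

```bash
for i in 1; do python3 -m jog '[[[-1,0.0005,0,0,0],[-1,0.001,0,0,0],[-1,0.0015,0,0,0],[-1,0.0015,0,0,0]]]'|sed -n '2p;4p';python3 -m jog '[[[-1,0.0003,0,0,0],[-1,0.0007,0,0,0],[-1,0.001,0,0,0],[-1,0.001,0,0,0]]]'|sed -n '2p;4p'; done
```

```text
tool_pos: [0.5272, -0.3148, 0.0159]
contact_force: [-1.2, -6.3, -0.7]
tool_pos: [0.5273, -0.3147, 0.0159]
contact_force: [-2.4, -9.4, -2.2]
```

The force rose and the tool stopped, so the can is against the faces. Backing off, then rising and looking.

```bash
python3 -m jog '[[[-1,-0.004,0,0,0],[-1,-0.01,0,0,0],[-1,-0.02,0,0,0],[-1,-0.028,0,0,0],[-1,-0.028,0,0,0]]]'; python3 -m jog '[[[-1,0,0,0,0],[-1,0,0,0,0]]]'|tail -3
python3 - <<'E'
from h import *
from cell import robot
s=robot.observe();im=robot.read_camera("wrist")[:,:,::-1].copy();cv2.imwrite("pics/w5.png",im)
print(s['tool_pos'],s['contact_force'])
m=robot.camera_model("wrist");C=wrist(m,s)
cv2.imwrite("pics/w5c.png",cv2.resize(im[0:240,120:400],None,fx=2.5,fy=2.5,interpolation=cv2.INTER_CUBIC))
for k in blobs(im,(100,0,420,300),6,900):
    e=cv2.fitEllipse(cv2.convexHull(k));print(np.round(e[0],1),np.round(e[1],1),cv2.contourArea(k),plane(m,C,[e[0]],.05)[0].round(4))
E
```

```text
time: 7.77
tool_pos: [0.5261, -0.3424, 0.0158]
tool_rot: [3.141, 0.001, 1.522]
contact_force: [-0.3, -0.2, 0.7]
opening: 0.0002
grip_force: 0.0
contact_force: [0.2, -0.8, 0.5]
opening: 0.0006
grip_force: 0.0
[ 0.52588365 -0.3402999   0.01554654] [ 0.16494429 -0.84188941  0.51927909]
[258.7 143.8] [125.8 126.3] 12305.5 [ 0.5291 -0.277   0.05  ]
[260.   16.1] [196.3 413.4] 14963.0 [ 0.5316 -0.2321  0.05  ]
```

View pics/w5c.png

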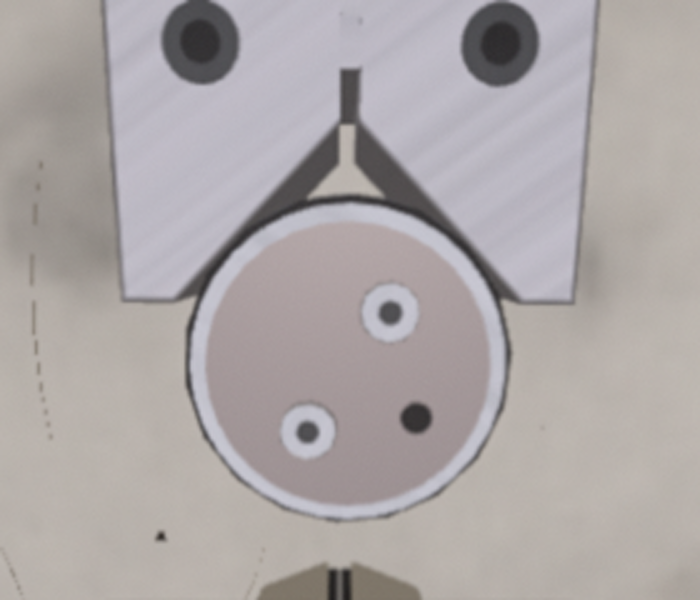

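The can looks seated: its centre is at x≈348 against a notch midline of 349, about 9.5 mm before the front edge. One slightly firmer push will make contact with both faces sure.

```bash
python3 -m jog '[[[-1,0.008,0,0,0],[-1,0.016,0,0,0],[-1,0.022,0,0,0],[-1,0.025,0,0,0],[-1,0.0265,0,0,0]]]'|sed -n '2p;4p';python3 -m jog '[[[-1,0.0005,0,0,0],[-1,0.001,0,0,0],[-1,0.0015,0,0,0],[-1,0.002,0,0,0],[-1,0.003,0,0,0]]]'|sed -n '2p;4p';python3 -m jog '[[[-1,0,0,0,0],[-1,0,0,0,0],[-1,0,0,0,0]]]'|sed -n '2p;4p'
```

```text
tool_pos: [0.5272, -0.3147, 0.0159]
contact_force: [-2.2, -11.0, -4.0]
tool_pos: [0.5273, -0.3146, 0.0161]
contact_force: [-4.5, -19.2, -5.4]
tool_pos: [0.5273, -0.3146, 0.0161]
contact_force: [-3.1, -14.7, -4.2]
```

Firm, with no further travel. Retreating straight back and up, then checking.

```bash
python3 -m jog '[[[-1,-0.004,0,0,0],[-1,-0.01,0,0,0],[-1,-0.02,0,0,0],[-1,-0.032,0,0,0],[-1,-0.045,0,0,0]]]' >/dev/null; python3 -m jog '[[[-1,0,0,-0.03,0],[-1,0,0,-0.06,0],[-1,0,0,-0.09,0],[-1,0,0,-0.12,0],[-1,0,0,-0.12,0]]]'>/dev/null; python3 -m jog '[[[-1,0,0,0,0],[-1,0,0,0,0]]]'
python3 - <<'E'
from h import *
from cell import robot
s=robot.observe();im=robot.read_camera("wrist")[:,:,::-1].copy()
cv2.imwrite("pics/w6.png",cv2.resize(im[0:300,130:400],None,fx=2,fy=2,interpolation=cv2.INTER_CUBIC))
m=robot.camera_model("wrist");C=wrist(m,s)
for k in blobs(im,(100,0,420,300),6,400):
    e=cv2.fitEllipse(cv2.convexHull(k));print(np.round(e[0],1),np.round(e[1],1),cv2.contourArea(k),plane(m,C,[e[0]],.05)[0].round(4))
E
```

```text
time: 10.07
tool_pos: [0.5249, -0.3562, 0.1351]
tool_rot: [-3.141, -0.0, 1.523]
contact_force: [-1.3, -1.0, -0.7]
opening: 0.0007
grip_force: 0.0
[257.6  45.8] [ 98.2 178.3] 8875.0 [ 0.5309 -0.2383  0.05  ]
```

View pics/w6.png

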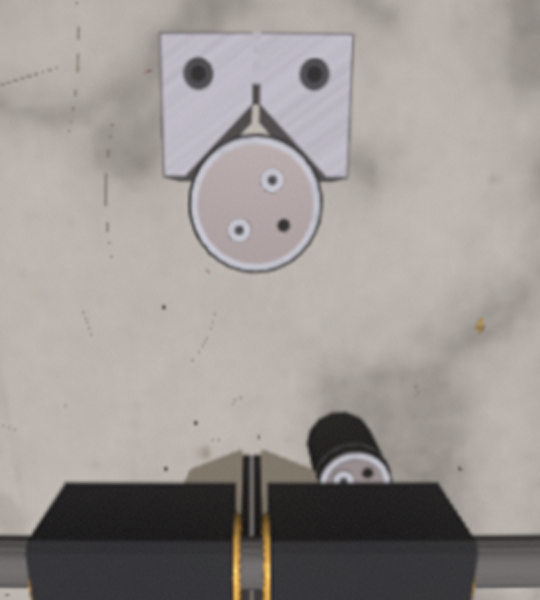

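The can sits centred in the notch at (256,203) px, touching both faces. The slim one is still standing and the gripper is clear.

```bash
python3 -c "
from cell import robot
print(robot.hand_in())"
```

```text
the job is handed in; nothing more can be done
None
```

The wide capacitor is seated upright in the V-block, centred and touching both faces as far as the wrist camera and push force show; it is released, the slim one was not moved, and the job was handed in at about 10 s.

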